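Refit the loaf roller and its axle

ROBOT

A 6-joint arm with a two-finger parallel gripper is mounted at the origin on the work surface. World frame = base frame: x ahead of the robot, y to its left, z up, the work surface at z = 0. Lengths are in m, angles in rad, forces in N, time in s.
With the tool pointing down it reaches from about 0.3 to 0.775 m from the base axis. Payload 14.6 kg.
Tool frame: the origin (TCP) lies at the very end of the fingers, on their centre line; the grasp point (between the pads) lies 19 mm behind it; z points along the fingers, y is the line along which they close (so a half turn about z gives the same grasp; the last joint's range is limited). The gripper opens to 94 mm and grips with 3 to 60 N. Pads are 16 mm wide; open, the fingers measure 119 mm over their backs; the gripper's body (75 mm by 177 mm) begins 78 mm behind the grasp point.
Start: joints at [-1.263, 0.3, 1.521, -0, 1.321, -0.067], TCP at [0.201, -0.512, 0.205] pointing down, gripper open.
Joint ranges: [-3.03, 3.03], [-0.79, 2.21], [0.23, 2.52], [-1.04, 4.18], [0, 3.07], [-2.55, 2.55]. Speed limits (rad/s): [2.22, 2.22, 2.57, 3.14, 3.14, 3.14].

INTERFACE

Orientations are given as [roll, pitch, yaw] about the fixed x, y, z axes, in that order (R = Rz(yaw) Ry(pitch) Rx(roll)).
In Python, from station import ctrl gives the robot as it stands.
- The arm moves only by the shell command python3 -m pendant 'ROWS' [OPENING] [FORCE]. ROWS is JSON, a list of rows, each a list of 2 entries, a list of its own where there are three numbers: the shift along the world's x, y, z in cm, then the turn about the world's z in rad. A call has 1 to 20 rows; each row shifts and turns the commanded pose from where the row before left it; what a row does not reach is not made up. A row lasts 1/12 s, in which the tool goes at most 41.7 mm and 7.16 degrees, less where a joint would pass 70% of its speed; a pose out of reach is approached as far as the arm can. A call is refused whole if a number of a shift passes 4.17 or a number of a turn 0.125, either way. A call with a gripper value outside its range is refused whole. OPENING is the opening, from 0 (shut) to 1 (fully open), set as the call begins (- or left out, the last holds). The fingers move at their own pace and stop on an object; FORCE is the grip in N (left out, the last holds). Time passes only in rows, so rows that do not move let the fingers close. It gives the time, the measured TCP pose, the force, the opening and the grip force at its end, in the units of the state.
- ctrl.get_obs(): the state, without advancing time (a new reading comes with each control period).
- ctrl.camera(name): name is "scene" or "side" or "wrist"; returns a dict with "color" (384x512x3 uint8, red, green, blue), "intrinsics" (3x3 intrinsics, pixels), "k1" (the pictures are not rectified: a ray, as slopes to the right and down, at radius r is drawn at 1 + k1 r^2 times it, then the intrinsics apply), "camera_from_world" (4x4, takes a point from world to camera coordinates). Camera axes: x right, y down, z forward; pixel columns grow to the right and rows downward; lengths in m; the calibration is good to about 2 mm. A picture is of the moment at which its call begins. There is no depth.
- ctrl.hand_in(): hands the job in; it is judged then, once.
The state is a dict: "time_s": time; "qpos": joint angles; "joint_vel": joint speeds; "tau": joint torques, N m; "ee_pos": TCP position; "eef_rot": TCP orientation; "force": force on the tool from outside, world axes, zero at the start; "moment": the same for the moment, N m; "grip_width": finger opening in m; "grip_force": force on a finger pad.
Only numpy, scipy, OpenCV 4.12 (cv2) and the standard library are available. Lean on these libraries where they do the work, as an engineer would, in place of code of your own. Each camera call takes 0.05 s, during which the arm holds its last target. There are 200 camera calls.

TASK

Put the washed white roller back on the two rods between the cheeks of the loaf stand and let go of it. Then slide the axle through one cheek, the roller and the other cheek until its collar is up against the cheek, and let go. Leave the jam jar and the mug where they stand.

Things in the scene. Friction and masses are not known exactly. Their poses are not given: they have to be found in the camera images.
- stand_axis (a point): Middle of the line through both bores of the roller stand, 85 mm above the counter, halfway between the two aluminium cheeks; its y axis runs along the bores, x and y are level. Cheeks: inner faces 104 mm apart, 12 mm thick (outer faces 64 mm from this point), 66 mm wide, tops 25 mm above the axis; each has a 19 mm bore with a 2 mm chamfer outside.
- stand: Roller stand, fixed: grey base 150 x 152 x 20 mm, origin under its middle, y along the bores, +x towards its pale slide board (95 to 155 mm out, 102 mm tall). Between the cheeks, along y, two 10 mm steel rods, 30 mm apart and 26 mm below the bore line, carry the roller: lying on them, its bore is in line with the cheeks' bores.
- roller_mid (a point): Centre of the white plastic roller, a straight tube 88 mm long, 50 mm outside, 24 mm bore, about 0.2 kg; its x axis runs along it. At the start it lies level, centre 40 mm above the counter, on two rods of a fixed low green rest (120 x 80 mm, 22 mm tall).
- axle_mid (a point): Point on the axle's centre line, 64 mm from the collar's face; with the axle home (collar against a cheek, from either side) it lies at the middle of the bore line. The x axis runs along the shaft to its free end. The axle: 16 mm steel shaft, dark collar (28 mm across, 8 mm thick), red handle behind it, 194 mm long in all, about 0.22 kg.
- axle_nose (a point): Free end of the axle's shaft, 74 mm from axle_mid along +x; the last 10 mm taper to 8 mm across; axes as axle_mid.
- axle_handle (a point): Centre of the axle's red handle, a block 48 mm long, 22 mm wide (y) and 24 mm high (z), 96 mm from axle_mid on the -x side; axes as axle_mid. The weight lies about 70 mm ahead of it: grip firmly. At the start the axle lies level, 40 mm above the counter, in two saddles of a fixed low blue rest (150 x 80 mm, 36 mm tall), the handle overhanging its end.
- jam: amber jam jar, 64 mm across, 90 mm tall, origin under its foot; to be left alone
- mug: blue mug, 80 mm across, 90 mm tall, origin under its foot; to be left alone
There are look-alikes about, which are no part of the job. Of the things that look like the part that bears axle_mid, the smaller one is meant.

How it is judged:
On the way, in this order (a step that is already met when the one before it is completed fails the run):
1. the roller lies on the rods between the cheeks, let go, the axle still outside (x of roller_mid in the frame of stand_axis between -0.005 and 0.005 m and z of roller_mid in the frame of stand_axis between -0.005 and 0.005 m and y of roller_mid in the frame of stand_axis between -0.009 and 0.009 m and angle between the x axis of roller_mid and the y axis of stand_axis, either way round below 0.08 rad and contact force between the fingers and roller below 0.05 N and distance between axle_mid and stand_axis above 0.13 m), for 0.2 s.
2. the axle's free end has passed the first cheek in line with the bores and is inside the roller (x of roller_mid in the frame of stand_axis between -0.005 and 0.005 m and z of roller_mid in the frame of stand_axis between -0.005 and 0.005 m and y of roller_mid in the frame of stand_axis between -0.009 and 0.009 m and angle between the x axis of roller_mid and the y axis of stand_axis, either way round below 0.08 rad and distance between axle_mid and stand_axis below 0.09 m and angle between the x axis of axle_mid and the y axis of stand_axis, either way round below 0.1 rad and x of axle_mid in the frame of stand_axis between -0.009 and 0.009 m and z of axle_mid in the frame of stand_axis between -0.009 and 0.009 m), for 0.05 s.
At the end, for the whole second after the job is handed in: The roller lies between the cheeks, centred on the bore line within 5 mm, and the axle passes through both cheeks and the roller with its collar within 5 mm of the cheek, within 4 mm and 0.06 rad of the bore line; both are at rest (x of roller_mid in the frame of stand_axis between -0.005 and 0.005 m and z of roller_mid in the frame of stand_axis between -0.005 and 0.005 m and y of roller_mid in the frame of stand_axis between -0.009 and 0.009 m and angle between the x axis of roller_mid and the y axis of stand_axis, either way round below 0.08 rad and x of axle_mid in the frame of stand_axis between -0.004 and 0.004 m and z of axle_mid in the frame of stand_axis between -0.004 and 0.004 m and y of axle_mid in the frame of stand_axis between -0.005 and 0.005 m and angle between the x axis of axle_mid and the y axis of stand_axis, either way round below 0.06 rad and linear speed of each of axle, roller below 0.01 m/s); the robot touches nothing.
It fails at once if the jam jar or the mug is moved by more than 30 mm (distance of any of jam, mug from where it was at the start of the episode above 0.03 m).
It also fails if it takes over 69 s, if anything falls off the work surface, if the arm or the gripper's body presses on something with over 40 N, if the wrist force passes 120 N, or if a joint passes its speed limit or range.

## Working session

There is one attempt and no reset: what is moved stays moved. The work goes in short steps, Python scripts to look and compute and a shell command to move; the robot and the scene stay as the last step left them, time stands still between calls to the robot, and variables do not carry over. Pictures are saved under pics/ and viewed, at most 13 in all, crops included, and the job is handed in when it is done.

```bash
ls; mkdir -p pics
cat > h.py <<'E'
import numpy as np, cv2, sys
from station import ctrl
def cam(n):
    c=ctrl.camera(n); c['color']=np.asarray(c['color']); return c
def ray(c,u,v):
    K=np.array(c['intrinsics']);T=np.array(c['camera_from_world'])
    d=np.array([(u-K[0,2])/K[0,0],(v-K[1,2])/K[1,1]]);s=d.copy()
    for _ in range(20): s=d/(1+c['k1']*(s@s))
    R=T[:3,:3]; return -R.T@T[:3,3], R.T@np.array([s[0],s[1],1])
def plane(c,u,v,z):
    o,d=ray(c,u,v); return o+d*(z-o[2])/d[2]
def proj(c,p):
    K=np.array(c['intrinsics']);T=np.array(c['camera_from_world'])
    q=T[:3,:3]@np.array(p)+T[:3,3]; s=q[:2]/q[2]; s=s*(1+c['k1']*(s@s))
    return K[0,0]*s[0]+K[0,2],K[1,1]*s[1]+K[1,2]
def tri(c1,p1,c2,p2):
    A=np.zeros((3,3));b=np.zeros(3)
    for c,p in((c1,p1),(c2,p2)):
        o,d=ray(c,*p);d=d/np.linalg.norm(d);M=np.eye(3)-np.outer(d,d);A+=M;b+=M@o
    return np.linalg.solve(A,b)
def save(c,f): cv2.imwrite('pics/'+f,c['color'][:,:,::-1])
E
python3 - <<'E'
from h import *
a=[cam(n) for n in('scene','side','wrist')]
for c,n in zip(a,('scene','side','wrist')):
    cv2.imwrite('pics/0%s.png'%n,cv2.resize(c['color'],(800,600))[:,:,::-1])
    T=np.array(c['camera_from_world']);print(n,-T[:3,:3].T@T[:3,3],T[2,:3],c['intrinsics'][0][0],c['k1'])
import pickle;pickle.dump([dict(c) for c in a],open('c0.pkl','wb'))
E
```

```text
pics
scene [1.01662291 0.44751294 1.37216513] [-0.38687299 -0.28971941 -0.87543815] 480.4966151753169 -0.09718927464002432
side [-0.09358607 -0.83775627  1.22949838] [ 0.34088814  0.54965908 -0.76267305] 480.03916002881397 -0.09812623650575497
wrist [ 0.2749433  -0.48270102  0.38344932] [-0.25398067 -0.09846549 -0.96218416] 297.6232982282734 -0.018017469822516858
```

View pics/0scene.png

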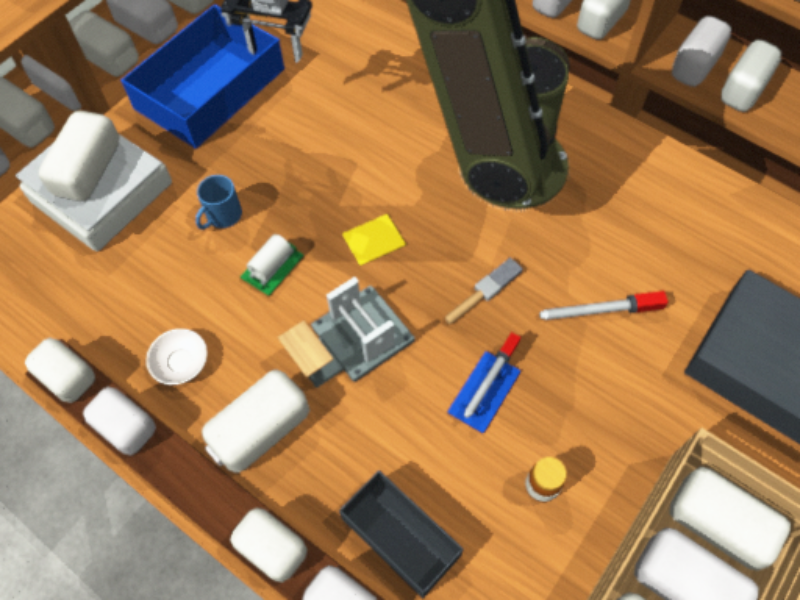

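View pics/0side.png

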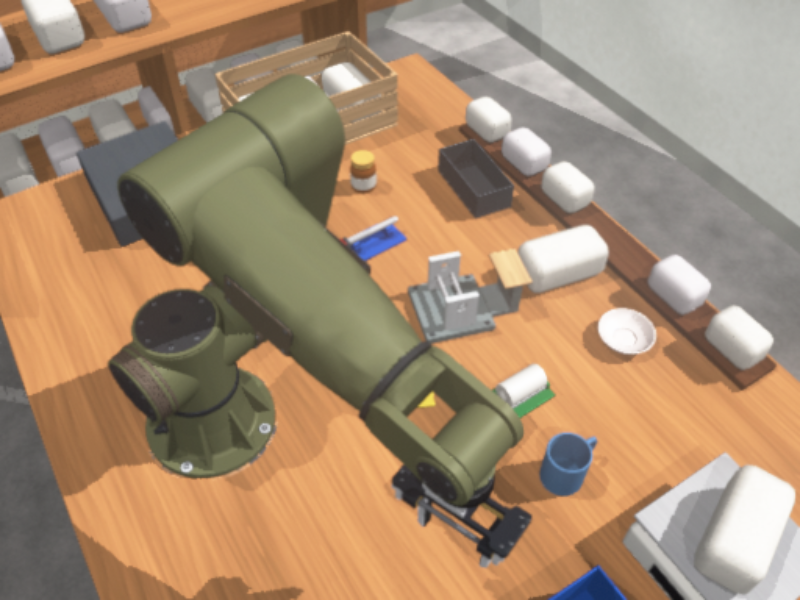

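The scene view (800×600 px) shows the white roller on the green rest at about (270,260) and the stand at (365,330), with its board towards (305,348). The smaller axle is on the blue rest at (490,385), handle at (513,345). The mug is at (218,200) and the jam jar at (547,478). In the side view the arm hides part of the axle, and the roller is at (522,385). Next I'll measure by colour and enlarge a crop of the stand.

Run:
```python
from h import *
import pickle
a=pickle.load(open('c0.pkl','rb'));c=a[0];im=c['color'];hsv=cv2.cvtColor(im,cv2.COLOR_RGB2HSV)
def blob(lo,hi,box,z,name):
    m=cv2.inRange(hsv,lo,hi);k=np.zeros_like(m);x0,y0,x1,y1=[int(v*.64) for v in box];k[y0:y1,x0:x1]=m[y0:y1,x0:x1]
    cs=cv2.findContours(k,0,1)[0];q=max(cs,key=cv2.contourArea)[:,0,:]
    P=np.array([plane(c,u,v,z)[:2] for u,v in q]).astype(np.float32)
    r=cv2.minAreaRect(P);b=cv2.boxPoints(r)
    e=b[1]-b[0];f=b[2]-b[1];l=e if np.hypot(*e)>np.hypot(*f) else f
    print(name,len(q),np.round(r[0],4),np.round(r[1],4),'long yaw',round(float(np.arctan2(l[1],l[0])),3))
blob((0,0,190),(180,45,255),(235,225,305,285),.04,'roller')
blob((45,100,40),(80,255,255),(230,220,310,300),.022,'green')
blob((100,150,60),(130,255,255),(440,340,530,440),.036,'blue')
blob((0,170,90),(8,255,255),(490,325,530,365),.045,'red')
blob((0,0,120),(180,60,255),(455,350,525,425),.045,'shaft')
blob((100,100,50),(120,255,255),(190,170,245,235),.09,'mug')
blob((12,60,100),(25,140,255),(275,315,335,385),.102,'board')
blob((15,150,100),(30,255,255),(520,450,575,500),.09,'jam')
cr=im[170:260,165:275]
cv2.imwrite('pics/1st.png',cv2.resize(cr,None,fx=6,fy=6,interpolation=cv2.INTER_CUBIC)[:,:,::-1])
c=a[1];cr=c['color'][150:230,250:345]
cv2.imwrite('pics/1sd.png',cv2.resize(cr,None,fx=6,fy=6,interpolation=cv2.INTER_CUBIC)[:,:,::-1])
```

```text
roller 65 [ 0.5342 -0.2771] [0.104  0.0434] long yaw 0.091
green 98 [ 0.5387 -0.2609] [0.124  0.0781] long yaw 0.042
blue 189 [0.5153 0.255 ] [0.1461 0.0761] long yaw 0.075
red 35 [0.4068 0.2431] [0.0482 0.0244] long yaw 0.081
shaft 80 [0.5101 0.251 ] [0.1406 0.0148] long yaw 0.072
mug 94 [ 0.5118 -0.422 ] [0.1294 0.0887] long yaw 0.727
board 85 [ 0.6655 -0.05  ] [0.1037 0.0645] long yaw 1.267
jam 195 [0.6002 0.4358] [0.0853 0.1006] long yaw -0.945
```

View pics/1st.png

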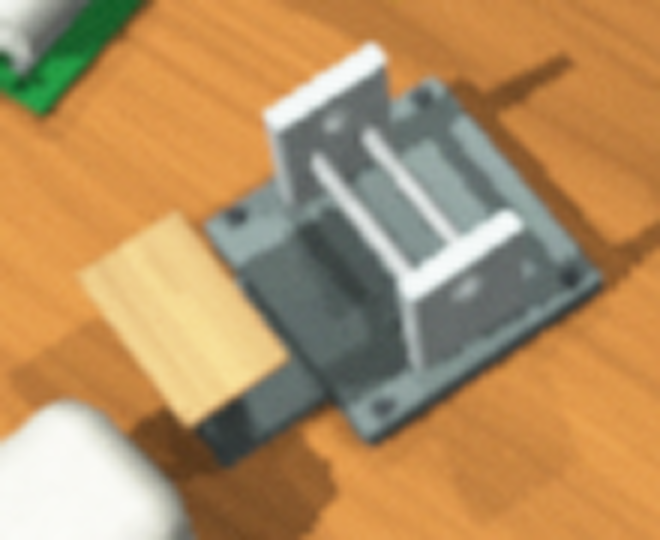

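View pics/1sd.png

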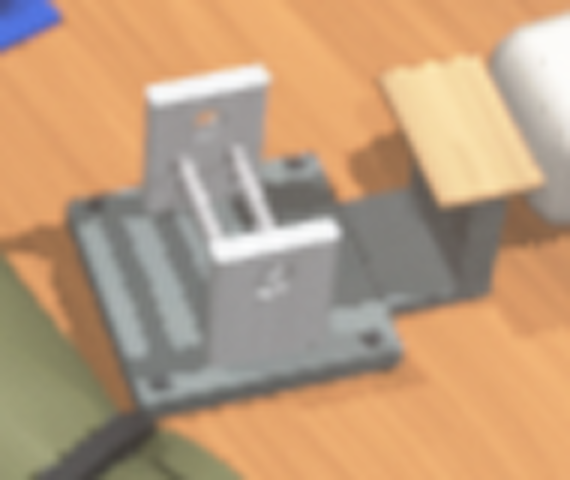

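The crops show the cheek tops clearly. In the scene crop, cheek A's top runs (268,112) to (387,58) and cheek B's (402,282) to (525,230). I'll triangulate those corners.

Run:
```python
from h import *
import pickle
a=pickle.load(open('c0.pkl','rb'))
f=lambda p,o:((p[0]+.5)/6-.5+o[0],(p[1]+.5)/6-.5+o[1])
S=[(268,112),(375,43),(387,58),(280,130),(402,282),(512,210),(525,230),(412,300)]
D=[(213,258),(210,238),(335,220),(340,238)], # order unmatched
D=[(335,220),(210,238),(213,258),(340,238),(265,67),(148,88),(150,105),(270,85)]
P=np.array([plane(a[0],*f(p,(165,170)),.11) for p in S]);Q=np.array([plane(a[1],*f(p,(250,150)),.11) for p in D])
for X in(P,Q):
    print(np.round(X[:,:2],4).tolist());A=X[:4].mean(0);B=X[4:].mean(0);d=B-A
    print('mid',(A+B)/2,'sep',np.linalg.norm(d),'yaw y-axis',np.arctan2(d[1],d[0])-np.pi/2, 'cheek yaw',[np.arctan2(*(X[i]-X[j])[[1,0]]) for i,j in((0,1),(3,2),(4,5),(7,6))])
Bs=[(432,78),(600,280),(372,442),(207,222)]
X=np.array([plane(a[0],*f(p,(165,170)),.02) for p in Bs]);print(np.round(X,4),X.mean(0))
print(ctrl.get_obs()['eef_rot'])
```

```text
[[0.5574, -0.0857], [0.4946, -0.0672], [0.4978, -0.0569], [0.5617, -0.0744], [0.5914, 0.0259], [0.5289, 0.0453], [0.5338, 0.057], [0.5961, 0.0357]]
mid [ 0.54522288 -0.01503251  0.11      ] sep 0.11723765346443761 yaw y-axis -0.3001952001165449 cheek yaw [np.float64(-0.28625143179976814), np.float64(-0.26714607474792207), np.float64(-0.30142585076128686), np.float64(-0.33006392645857674)]
[[0.5635, -0.077], [0.5013, -0.0529], [0.4949, -0.0651], [0.5584, -0.0885], [0.5964, 0.0338], [0.5334, 0.0542], [0.5273, 0.043], [0.5908, 0.0212]]
mid [ 0.54574507 -0.01640894  0.11      ] sep 0.11362674920980283 yaw y-axis -0.28978938330418447 cheek yaw [np.float64(-0.36874126586154016), np.float64(-0.35313277285177935), np.float64(-0.3122852727578798), np.float64(-0.33023124060885467)]
[[ 0.4562 -0.0657  0.02  ]
 [ 0.4995  0.0777  0.02  ]
 [ 0.6401  0.0384  0.02  ]
 [ 0.5944 -0.1079  0.02  ]] [ 0.54757228 -0.01438717  0.02      ]
[-3.14073782e+00 -3.50345430e-05  3.74832439e-01]
```

```bash
python3 -m pendant '[[[2.7,2.0,0],-0.026],[[2.7,2.0,0],-0.026],[[2.7,2.0,0],-0.026],[[2.7,2.0,0],-0.026],[[2.7,2.0,0],-0.026],[[2.7,2.0,0],-0.026],[[2.7,2.0,0],-0.026],[[2.7,2.0,0],-0.026],[[2.7,2.0,0],-0.026],[[2.7,2.0,0],-0.026],[[2.7,2.0,0],-0.026],[[2.7,2.0,0],-0.026],[[1,0.4,0],0],[[0,0,0],0],[[0,0,0],0]]' 1
python3 - <<'E'
from h import *
c=cam('wrist');save(c,'2w.png')
import pickle;pickle.dump(dict(c),open('c2.pkl','wb'))
im=c['color'];hsv=cv2.cvtColor(im,cv2.COLOR_RGB2HSV)
for n,lo,hi,z in(('green',(45,100,40),(80,255,255),.022),('roller',(0,0,150),(180,50,255),.04)):
    m=cv2.inRange(hsv,lo,hi)
    for q in sorted(cv2.findContours(m,0,1)[0],key=cv2.contourArea)[-3:]:
        q=q[:,0,:];P=np.array([plane(c,u,v,z)[:2] for u,v in q]).astype(np.float32);r=cv2.minAreaRect(P);b=cv2.boxPoints(r)
        print(n,cv2.boundingRect(q),np.round(r[0],4),np.round(r[1],4),round(r[2],1),np.round(b,3).tolist())
E
```

```text
time_s: 1.4
ee_pos: [0.535, -0.268, 0.205]
eef_rot: [-3.141, 0.001, 0.064]
force: [-1.0, 0.1, -0.7]
grip_width: 0.0941
grip_force: 0.0
green (230, 126, 63, 90) [ 0.5393 -0.2674] [0.1116 0.0744] 2.4 [[0.4819999933242798, -0.2329999953508377], [0.48500001430511475, -0.3070000112056732], [0.597000002861023, -0.3019999861717224], [0.5929999947547913, -0.2280000001192093]]
roller (113, 223, 72, 82) [ 0.4139 -0.1255] [0.0285 0.1548] 58.8 [[0.3400000035762787, -0.09799999743700027], [0.4729999899864197, -0.17800000309944153], [0.4869999885559082, -0.15299999713897705], [0.35499998927116394, -0.0729999989271164]]
roller (241, 133, 42, 88) [ 0.5354 -0.2688] [0.1051 0.0479] 2.6 [[0.4819999933242798, -0.24699999392032623], [0.48399999737739563, -0.29499998688697815], [0.5889999866485596, -0.28999999165534973], [0.5870000123977661, -0.24199999868869781]]
roller (0, 108, 129, 112) [ 0.5578 -0.0282] [0.1109 0.1767] 45.7 [[0.4560000002384186, -0.006000000052154064], [0.5820000171661377, -0.12999999523162842], [0.6600000262260437, -0.05000000074505806], [0.5329999923706055, 0.0729999989271164]]
```

View pics/2w.png

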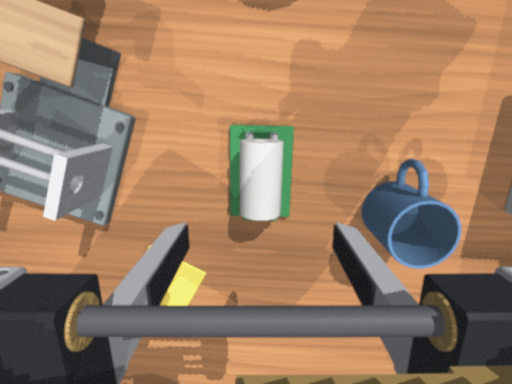

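The wrist view shows the roller at columns 241–283 and rows 139–221 on the green rest, with the gripper roughly over it. The mug is to the right at (410,220). I only need the roller's position along its own axis before descending.

Run:
```python
from h import *
import pickle
c=pickle.load(open('c2.pkl','rb'))
print(plane(c,260,220.5,.065),plane(c,262,139,.06),plane(c,262,139,.065))
print([plane(c,u,180,.05)[1] for u in(241,283)])
print(plane(c,261,126,.022))
im=c['color'];print(im[125:150,261].tolist()); print(im[212:224,261].tolist())
T=c['camera_from_world'];print(-T[:3,:3].T@T[:3,3])
```

```text
[ 0.49198739 -0.27010906  0.065     ] [ 0.58340447 -0.26645017  0.06      ] [ 0.5838787  -0.26639607  0.065     ]
[np.float64(-0.24550122280235737), np.float64(-0.2936862832763948)]
[ 0.59495456 -0.26468299  0.022     ]
[[115, 134, 85], [83, 147, 95], [76, 155, 98], [74, 150, 95], [71, 144, 92], [65, 138, 85], [68, 137, 87], [59, 116, 75], [51, 97, 65], [46, 91, 59], [44, 90, 57], [50, 92, 61], [62, 100, 72], [112, 132, 116], [185, 187, 181], [214, 214, 209], [215, 215, 212], [211, 209, 205], [231, 230, 228], [241, 241, 240], [244, 243, 242], [244, 244, 243], [244, 244, 243], [244, 244, 243], [244, 244, 243]]
[[234, 234, 232], [235, 234, 232], [236, 235, 233], [234, 234, 232], [235, 234, 232], [235, 234, 232], [235, 234, 232], [229, 227, 223], [187, 173, 164], [141, 114, 98], [127, 95, 70], [121, 89, 61]]
[ 0.61407555 -0.26295096  0.38337985]
```

```bash
python3 -m pendant '[[[0.2,-0.1,-3.5],-0.021],[[0,0,-3.5],0],[[0,0,-3.5],0],[[0,0,-3.5],0],[[0,0,-2.5],0],[[0,0,-1.2],0],[[0,0,0],0],[[0,0,0],0]]' 1; python3 -m pendant '[[[0,0,0],0],[[0,0,0],0],[[0,0,0],0],[[0,0,0],0],[[0,0,0],0],[[0,0,0],0],[[0,0,0],0],[[0,0,0],0]]' 0 25;  python3 -m pendant '[[[0,0,1],0],[[0,0,2],0],[[0,0,3],0],[[0,0,3],0],[[0,0,3],0],[[0,0,3],0],[[0,0,0],0],[[0,0,0],0]]'
```

```text
time_s: 2.12
ee_pos: [0.5372, -0.2697, 0.0295]
eef_rot: [3.141, -0.001, 0.041]
force: [-0.1, 1.0, 1.1]
grip_width: 0.0939
grip_force: 0.0
time_s: 2.78
ee_pos: [0.5374, -0.268, 0.0286]
eef_rot: [-3.14, 0.0, 0.042]
force: [-1.4, 6.7, 4.7]
grip_width: 0.0499
grip_force: 25.0
time_s: 3.45
ee_pos: [0.5377, -0.2691, 0.1801]
eef_rot: [3.14, -0.002, 0.042]
force: [0.6, -0.1, -3.8]
grip_width: 0.0496
grip_force: 25.0
```

```bash
python3 -m pendant '[[[0.07,2.1,0],0.103],[[0.07,2.1,0],0.103],[[0.07,2.1,0],0.103],[[0.07,2.1,0],0.103],[[0.07,2.1,0],0.103],[[0.07,2.1,0],0.103],[[0.07,2.1,0],0.103],[[0.07,2.1,0],0.103],[[0.07,2.1,0],0.103],[[0.07,2.1,0],0.103],[[0.07,2.1,0],0.103],[[0.07,2.2,0],0.103],[[0,0,0],0],[[0,0,0],0],[[0,0,0],0]]'
python3 - <<'E'
from h import *
c=cam('wrist');import pickle;pickle.dump(dict(c),open('c3.pkl','wb'))
cv2.imwrite('pics/3w.png',cv2.resize(c['color'],(800,600),interpolation=cv2.INTER_CUBIC)[:,:,::-1])
E
```

```text
time_s: 4.7
ee_pos: [0.5453, -0.0162, 0.1775]
eef_rot: [-3.14, 0.001, 1.276]
force: [-0.4, -0.1, -2.9]
grip_width: 0.0497
grip_force: 25.0
```

View pics/3w.png

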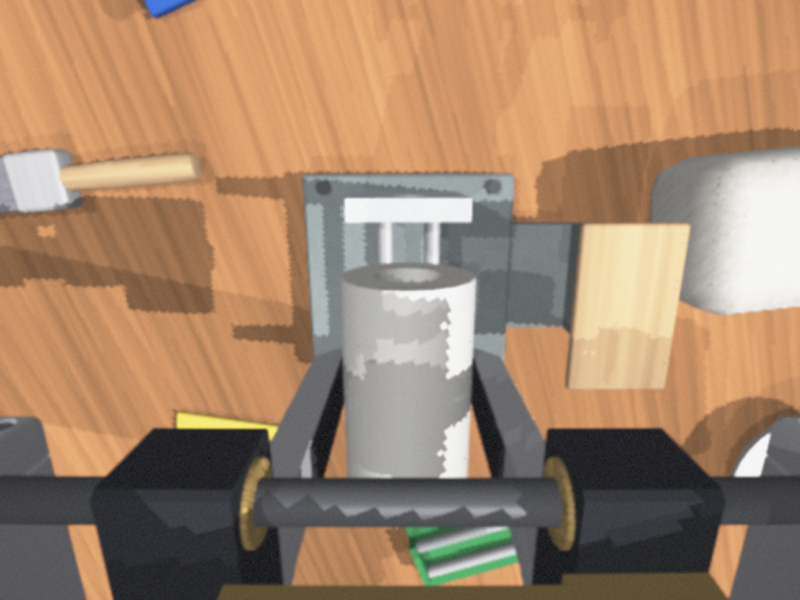

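The wrist view shows the roller held level and parallel to the stand. The far cheek's top spans (345–472, 198–221) in the 800 px picture, and the roller's front spans columns 342–476. I'll compute both offsets in the stand frame.

Run:
```python
from h import *
import pickle
c=pickle.load(open('c3.pkl','rb'));s=.64
pts=[(345,198),(470,198),(472,221),(346,221)]
P=np.array([plane(c,u*s,v*s,.11) for u,v in pts]);m=P.mean(0);print(np.round(P,4).tolist(),m)
print('yaw',[np.arctan2(*(P[i]-P[j])[[1,0]]) for i,j in((1,0),(2,3))])
for yaw in(-.297,):
    y=np.array([-np.sin(yaw),np.cos(yaw)]);print('mid',m[:2]-.058*y)
# roller: side silhouettes at z of centre and the near end rim
z=.1775+.0114
L=plane(c,342*s,285*s,z);R=plane(c,476*s,285*s,z);print('roller w',np.linalg.norm(L-R),(L+R)/2)
t=plane(c,409*s,264*s,z+.025);b=plane(c,409*s,290*s,z+.025);print('front rim',t,b)
o=ctrl.get_obs();print(o['ee_pos'],o['eef_rot'])
yy=np.array([np.cos(1.276),np.sin(1.276)])
for q in(L,R,(L+R)/2,t,b): d=q[:2]-np.array(o['ee_pos'][:2]);print('along',d@yy,'left',-d[0]*yy[1]+d[1]*yy[0])
```

```text
[[0.5335, 0.0563, 0.11], [0.5954, 0.0375, 0.11], [0.5933, 0.0258, 0.11], [0.5301, 0.045, 0.11]] [0.56307744 0.04117394 0.11      ]
yaw [np.float64(-0.29481766208729526), np.float64(-0.29470729279458285)]
mid [ 0.54610357 -0.01428675]
roller w 0.049519544591356865 [0.5571146  0.02078902 0.1889    ]
front rim [0.56075758 0.03302647 0.2139    ] [0.558349   0.02506269 0.2139    ]
[ 0.54544694 -0.01650641  0.17772551] [-3.14039159e+00  4.46794397e-04  1.27565740e+00]
along 0.03906820193243107 left 0.02443143283725417
along 0.039084877194543635 left -0.025088108946480198
along 0.03907653956348736 left -0.00032833805461306674
along 0.051844528547363815 left -0.0002586393878537662
along 0.043524500022467334 left -0.0002677921573928446
```

```bash
python3 -m pendant '[[[0.05,0.15,-2],0],[[0,0,-2.5],0],[[0,0,-2.5],0],[[0,0,-1.5],0],[[0,0,-1],0],[[0,0,-0.5],0],[[0,0,-0.3],0],[[0,0,0],0],[[0,0,0],0]]'; python3 -m pendant '[[[0,0,-0.1],0],[[0,0,0],0],[[0,0,0],0]]'
```

```text
time_s: 5.5
ee_pos: [0.5467, -0.0145, 0.0763]
eef_rot: [3.14, -0.0, 1.277]
force: [-1.1, 0.2, -2.2]
grip_width: 0.0495
grip_force: 25.0
time_s: 5.75
ee_pos: [0.5464, -0.0143, 0.0748]
eef_rot: [3.141, -0.0, 1.278]
force: [0.2, 0.4, -2.4]
grip_width: 0.0493
grip_force: 25.0
```

```bash
python3 -m pendant '[[[0,0,-0.15],0],[[0,0,0],0],[[0,0,0],0]]';python3 -m pendant '[[[0,0,0],0],[[0,0,0],0],[[0,0,0],0],[[0,0,0],0],[[0,0,0],0],[[0,0,0],0]]' 0.8; python3 -m pendant '[[[0,0,1],0],[[0,0,3],0],[[0,0,3.5],0],[[0,0,3.5],0],[[0,0,1],0],[[0,0,0],0],[[0,0,0],0]]'
python3 - <<'E'
from h import *
c=cam('wrist');save(c,'4w.png')
import pickle;pickle.dump(dict(c),open('c4.pkl','wb'))
d=cam('scene');e=cam('side')
A=np.vstack([d['color'][160:256,160:340],e['color'][140:236,235:415]])
cv2.imwrite('pics/4c.png',np.hstack([cv2.resize(A,(360,384)),c['color'][:,:440]])[:,:,::-1])
E
```

```text
time_s: 6.0
ee_pos: [0.5466, -0.0143, 0.0736]
eef_rot: [3.141, -0.0, 1.278]
force: [-2.0, -0.5, 6.2]
grip_width: 0.0495
grip_force: 25.0
time_s: 6.5
ee_pos: [0.5462, -0.0143, 0.0729]
eef_rot: [-3.141, 0.0, 1.278]
force: [-0.6, -0.1, 1.1]
grip_width: 0.075
grip_force: 0.0
time_s: 7.08
ee_pos: [0.5461, -0.0143, 0.1928]
eef_rot: [3.141, -0.0, 1.278]
force: [-0.4, 0.4, 0.1]
grip_width: 0.0752
grip_force: 0.0
```

View pics/4c.png

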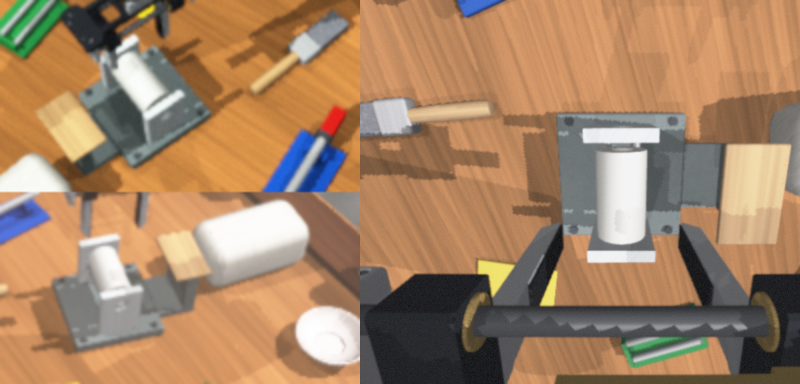

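The roller lies on the rods between the cheeks. In the wrist part of the picture the far cheek's top is at columns 583–660, rows 128–142, and the near one's at 588–655, rows 248–262. Now the axle.

```bash
python3 -m pendant '[[[-0.87,1.61,0],0.121],[[-0.87,1.61,0],0.121],[[-0.87,1.61,0],0.121],[[-0.87,1.61,0],0.121],[[-0.87,1.61,0],0.121],[[-0.87,1.61,0],0.121],[[-0.87,1.61,0],0.121],[[-0.87,1.61,0],0.121],[[-0.87,1.61,0],0.121],[[-0.87,1.61,0],0.121],[[-0.87,1.61,0],0.121],[[-0.87,1.61,0],0.121],[[-0.87,1.61,0],0.121],[[-0.87,1.61,0],0.121],[[-0.87,1.61,0],0.121],[[-0.87,1.61,0],0.121],[[0,0,0],0],[[0,0,0],0],[[0,0,0],0]]'
python3 - <<'E'
from h import *
import pickle
c=pickle.load(open('c4.pkl','rb'))
F=[(223.5,128.5),(299,128.5),(298,142),(224,142)];N=[(228,248),(295,248),(294.5,262),(228,262)]
m=[np.mean([plane(c,*p,.11)[:2] for p in q],0) for q in(F,N)]
d=m[0]-m[1];print('stand',sum(m)/2,np.linalg.norm(d),np.arctan2(d[1],d[0])-np.pi/2,m)
im=c['color'];hsv=cv2.cvtColor(im,cv2.COLOR_RGB2HSV)
c=cam('wrist');save(c,'5w.png');pickle.dump(dict(c),open('c5.pkl','wb'))
d=ctrl.get_obs();print(d['ee_pos'],d['eef_rot'],d['qpos'])
hsv=cv2.cvtColor(c['color'],cv2.COLOR_RGB2HSV)
for n,ms,z in(('red',cv2.inRange(hsv,(0,170,60),(8,255,255))|cv2.inRange(hsv,(172,170,60),(180,255,255)),.052),('shaft',cv2.inRange(hsv,(0,0,110),(180,70,255)),.045),('blue',cv2.inRange(hsv,(100,150,60),(130,255,255)),.03)):
    for q in sorted(cv2.findContours(ms,0,1)[0],key=cv2.contourArea)[-2:]:
        P=np.array([plane(c,*p,z)[:2] for p in q[:,0]]).astype(np.float32);r=cv2.minAreaRect(P)
        print(n,cv2.boundingRect(q),np.round(r[0],4),np.round(r[1],4),round(r[2],2))
E
```

```text
time_s: 8.82
ee_pos: [0.4071, 0.2427, 0.1923]
eef_rot: [-3.141, -0.001, -3.073]
force: [-0.3, 0.8, -0.5]
grip_width: 0.0751
grip_force: 0.0
stand [ 0.54674798 -0.01369681] 0.11433364818333003 -0.29036705327469226 [array([0.56311506, 0.04107694]), array([ 0.53038089, -0.06847057])]
[0.40726568 0.24258784 0.19245381] [-3.14111688e+00 -7.78548483e-04 -3.07271904e+00] [ 4.60011259e-01  1.42556927e-01  1.74439701e+00 -1.50437494e-04
  1.25553986e+00 -1.17961216e+00]
red (253, 164, 19, 43) [0.4079 0.2446] [0.0478 0.0203] 3.95
shaft (273, 0, 120, 92) [0.2578 0.3019] [0.0198 0.1388] 42.79
shaft (148, 4, 55, 108) [0.2846 0.1464] [0.04   0.0977] 79.38
blue (232, 194, 24, 101) [0.4937 0.2284] [0.1371 0.0268] 4.38
blue (270, 194, 23, 101) [0.4906 0.2737] [0.1369 0.0266] 4.16
```

View pics/5w.png

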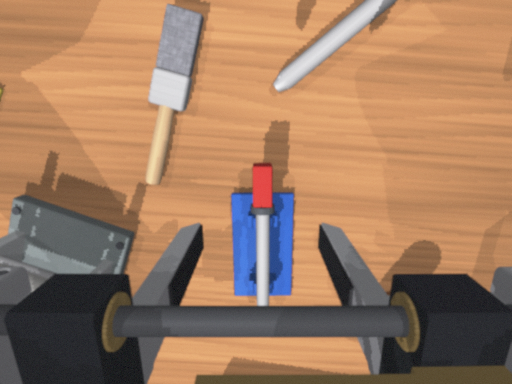

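The wrist view shows the handle at columns 253–272 and rows 164–207, in line with the fingers. The position (0.408, 0.245) agrees with the scene camera. I'll descend and grip firmly.

```bash
python3 -m pendant '[[[0.1,0.2,-3.5],0.003],[[0,0,-3.5],0],[[0,0,-3.5],0],[[0,0,-3.5],0],[[0,0,-2.0],0],[[0,0,-1.1],0],[[0,0,0],0],[[0,0,0],0]]'; python3 -m pendant '[[[0,0,0],0],[[0,0,0],0],[[0,0,0],0],[[0,0,0],0],[[0,0,0],0],[[0,0,0],0],[[0,0,0],0],[[0,0,0],0],[[0,0,0],0],[[0,0,0],0]]' 0 60;  python3 -m pendant '[[[0,0,1],0],[[0,0,2],0],[[0,0,3],0],[[0,0,3],0],[[0,0,3],0],[[0,0,3],0],[[0,0,0],0],[[0,0,0],0]]'
```

```text
time_s: 9.53
ee_pos: [0.4086, 0.2451, 0.0225]
eef_rot: [3.142, 0.0, -3.068]
force: [-0.0, 0.4, -0.2]
grip_width: 0.075
grip_force: 0.0
time_s: 10.37
ee_pos: [0.4081, 0.2451, 0.022]
eef_rot: [-3.141, 0.0, -3.067]
force: [0.8, -2.5, 1.6]
grip_width: 0.0218
grip_force: 60.0
time_s: 11.03
ee_pos: [0.4083, 0.2456, 0.1735]
eef_rot: [3.14, 0.003, -3.066]
force: [-0.2, -0.3, -3.2]
grip_width: 0.0216
grip_force: 60.0
```

```bash
python3 -m pendant '[[[1.344,-0.04,0],-0.1213],[[1.344,-0.04,0],-0.1213],[[1.344,-0.04,0],-0.1213],[[1.344,-0.04,0],-0.1213],[[1.344,-0.04,0],-0.1213],[[1.344,-0.04,0],-0.1213],[[1.344,-0.04,0],-0.1213],[[1.344,-0.04,0],-0.1213],[[1.344,-0.04,0],-0.1213],[[1.344,-0.04,0],-0.1213],[[1.344,-0.04,0],-0.1213],[[1.344,-0.04,0],-0.1213],[[1.344,-0.04,0],-0.1213],[[1.344,-0.04,0],-0.1213],[[1.344,-0.04,0],-0.1213],[[1.344,-0.04,0],-0.1213],[[0,0,0],0],[[0,0,0],0],[[0,0,0],0]]'; python3 -m pendant '[[[0,0,-3],0],[[0,0,-3],0],[[0,0,-3],0],[[0,0,-1],0],[[0,0,-0.6],0],[[0,0,0],0],[[0,0,0],0],[[0,0,0],0]]'
python3 - <<'E'
from h import *
import pickle
A=[cam(n) for n in('scene','side','wrist')];pickle.dump([dict(c) for c in A],open('c6.pkl','wb'))
st=np.array([.5463,-.0143,.085])
for c in A[:2]: print(proj(c,st),proj(c,st+[.054,.1775,0]))
c=A[0]['color'];d=A[1]['color']
u=cv2.resize(c[170:270,180:320],(560,400));v=cv2.resize(d[110:230,230:350],(400,400))
w=cv2.resize(A[2]['color'],(267,200))
cv2.imwrite('pics/6a.png',np.hstack([u[:,:400],v])[:,:,::-1])
E
```

```text
time_s: 12.62
ee_pos: [0.6222, 0.2389, 0.171]
eef_rot: [-3.14, 0.001, 1.28]
force: [0.7, 0.0, -1.8]
grip_width: 0.0214
grip_force: 60.0
time_s: 13.28
ee_pos: [0.6239, 0.2392, 0.068]
eef_rot: [3.139, -0.002, 1.277]
force: [0.5, 0.1, -1.8]
grip_width: 0.0214
grip_force: 60.0
(np.float64(230.7572592615345), np.float64(201.96728614318306)) (np.float64(268.04209392276954), np.float64(248.3730176847041))
(np.float64(289.07119437483107), np.float64(181.13931957139056)) (np.float64(272.8511242957861), np.float64(142.76971883892745))
```

View pics/6a.png

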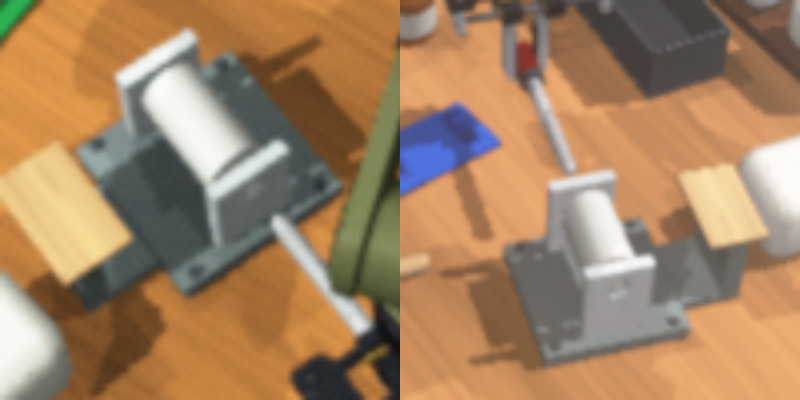

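The axle is held with its nose just outside the +y cheek, at scene crop (277,222) and side crop (571,170). I'll get its line from both views by fitting shaft pixels and intersecting the two planes.

```bash
cat > ax.py <<'E'
from h import *
import pickle
def run(A,boxes,st=np.array([.5463,-.0143,.085]),yaw=-.295):
    n=[];ends=[];ps=[]
    for c,(x0,y0,x1,y1) in zip(A,boxes):
        im=c['color'][y0:y1,x0:x1];h=cv2.cvtColor(im,cv2.COLOR_RGB2HSV)
        m=cv2.inRange(h,(0,0,105),(180,62,255))
        cs=cv2.findContours(m,0,1)[0];q=max(cs,key=cv2.contourArea);k=np.zeros_like(m);cv2.drawContours(k,[q],-1,255,-1)
        p=cv2.findNonZero(k)[:,0]+[x0,y0];r=cv2.minAreaRect(q);print('px',len(p),np.round(r[1],1))
        l=cv2.fitLine(p.astype(np.float32),2,0,.01,.01).ravel();t=(p-l[2:])@l[:2];t0,t1=np.percentile(t,[3,97])
        a,b=[ray(c,*(l[2:]+l[:2]*t)) for t in(t0,t1)]
        v=np.cross(a[1],b[1]);v/=np.linalg.norm(v);n.append(v);ps.append(a[0])
    d=np.cross(*n);d/=np.linalg.norm(d);d*=-np.sign(d[1])
    p=np.linalg.lstsq(np.vstack([n,d]),[n[0]@ps[0],n[1]@ps[1],d@st],rcond=None)[0]
    X=np.array([np.cos(yaw),np.sin(yaw),0]);Y=np.array([-np.sin(yaw),np.cos(yaw),0])
    print('dir yaw err',np.arctan2(d@X,-(d@Y)),'pitch',np.arcsin(d[2]))
    for s in(.2,.09,0): 
        q=p+d*((st+Y*s-p)@Y)/(d@Y);print('s',s,'x,z err mm',np.round((q-st)@X*1e3,1),round((q[2]-st[2])*1e3,1))
E
python3 - <<'E'
from ax import *
A=pickle.load(open('c6.pkl','rb'))
run(A,[(246,224,273,254),(267,135,285,162)])
a=tri(A[0],(249.1,225.2),A[1],(281.2,160.9));print('nose',a)
d=a[:2]-[.5463,-.0143];print(d@[.2907,.9568],d@[.9568,-.2907])
E
```

```text
px 176 [36.9  7.1]
px 121 [29.   4.2]
dir yaw err 0.005873138782566571 pitch -0.006262272013694002
s 0.2 x,z err mm 0.5 0.3
s 0.09 x,z err mm 1.1 -0.4
s 0 x,z err mm 1.7 -1.0
nose [0.57515346 0.07547842 0.08494949]
0.09428768844501016 0.0015084009882091077
```

```bash
python3 -m pendant '[[[-0.08,0.02,0.05],-0.002],[[0,0,0],0],[[-0.29,-0.96,0],0],[[-0.29,-0.96,0],0],[[-0.145,-0.48,0],0],[[-0.145,-0.48,0],0],[[-0.145,-0.48,0],0],[[0,0,0],0],[[0,0,0],0]]'
```

```text
time_s: 14.18
ee_pos: [0.6122, 0.2053, 0.0666]
eef_rot: [3.141, -0.0, 1.274]
force: [0.2, 0.2, -3.4]
grip_width: 0.0212
grip_force: 60.0
```

```bash
python3 -m pendant '[[[-0.29,-0.96,0],0],[[-0.29,-0.96,0],0],[[-0.29,-0.96,0],0],[[-0.29,-0.96,0],0],[[-0.29,-0.96,0],0],[[0,0,0],0]]'; python3 -m pendant '[[[-0.29,-0.96,0],0],[[-0.29,-0.96,0],0],[[-0.29,-0.96,0],0],[[0,0,0],0],[[0,0,0],0]]'
```

```text
time_s: 14.68
ee_pos: [0.5972, 0.1554, 0.0665]
eef_rot: [-3.141, 0.0, 1.272]
force: [0.6, 0.5, -2.9]
grip_width: 0.021
grip_force: 60.0
time_s: 15.1
ee_pos: [0.5889, 0.1281, 0.0666]
eef_rot: [3.142, -0.0, 1.273]
force: [0.3, -0.7, -2.3]
grip_width: 0.0216
grip_force: 60.0
```

```bash
python3 -m pendant '[[[-0.29,-0.96,0],0],[[-0.29,-0.96,0],0],[[-0.145,-0.48,0],0],[[-0.145,-0.48,0],0],[[0,0,0],0]]'; python3 -m pendant '[[[-0.087,-0.29,0],0],[[-0.087,-0.29,0],0],[[-0.087,-0.29,0],0],[[-0.087,-0.29,0],0],[[0,0,0],0],[[0,0,0],0]]'
```

```text
time_s: 15.52
ee_pos: [0.58, 0.0989, 0.0665]
eef_rot: [-3.142, 0.0, 1.273]
force: [-0.3, -0.0, -2.0]
grip_width: 0.0221
grip_force: 60.0
time_s: 16.02
ee_pos: [0.5768, 0.0881, 0.0665]
eef_rot: [3.141, 0.0, 1.274]
force: [0.6, -2.2, -1.5]
grip_width: 0.0216
grip_force: 60.0
```

```bash
python3 -m pendant '[[[-0.087,-0.29,0],0],[[-0.087,-0.29,0],0],[[-0.087,-0.29,0],0],[[0,0,0],0],[[0,0,0],0]]'; python3 -m pendant '[[[-0.029,-0.096,0],0],[[-0.029,-0.096,0],0],[[0,0,0],0],[[0,0,0],0]]'
```

```text
time_s: 16.43
ee_pos: [0.5742, 0.0799, 0.0665]
eef_rot: [3.141, -0.001, 1.274]
force: [2.0, 3.2, -2.3]
grip_width: 0.0217
grip_force: 60.0
time_s: 16.77
ee_pos: [0.5742, 0.0798, 0.0667]
eef_rot: [3.14, -0.004, 1.275]
force: [6.8, 17.7, -5.4]
grip_width: 0.0216
grip_force: 60.0
```

```bash
python3 -m pendant '[[[0.045,0.15,0],0],[[0,0,0],0],[[0,0,0],0]]'; python3 -m pendant '[[[0,0,0],0],[[0,0,0],0],[[0,0,0],0],[[0,0,0],0],[[0,0,0],0],[[0,0,0],0]]' 0.6; python3 -m pendant '[[[0,0,1],0],[[0,0,3],0],[[0,0,4],0],[[0,0,4],0],[[1,3,2],0],[[1,3,1],0],[[1,3,0],0],[[0,0,0],0],[[0,0,0],0],[[0,0,0],0]]'
python3 - <<'E'
from h import *
import pickle
A=[cam(n) for n in('scene','side','wrist')];pickle.dump([dict(c) for c in A],open('c7.pkl','wb'))
u=cv2.resize(A[0]['color'][165:265,185:285],(400,400));v=cv2.resize(A[1]['color'][130:230,240:340],(400,400))
cv2.imwrite('pics/7.png',np.hstack([u,v])[:,:,::-1])
E
```

```text
time_s: 17.02
ee_pos: [0.5742, 0.0799, 0.0665]
eef_rot: [3.141, -0.001, 1.274]
force: [2.4, 8.1, -3.0]
grip_width: 0.0213
grip_force: 60.0
time_s: 17.52
ee_pos: [0.574, 0.079, 0.0665]
eef_rot: [-3.142, 0.0, 1.274]
force: [-0.2, 0.0, 1.0]
grip_width: 0.0552
grip_force: 0.0
time_s: 18.35
ee_pos: [0.6038, 0.1687, 0.2166]
eef_rot: [-3.141, 0.0, 1.274]
force: [0.6, 0.1, 0.2]
grip_width: 0.0565
grip_force: 0.0
```

View pics/7.png

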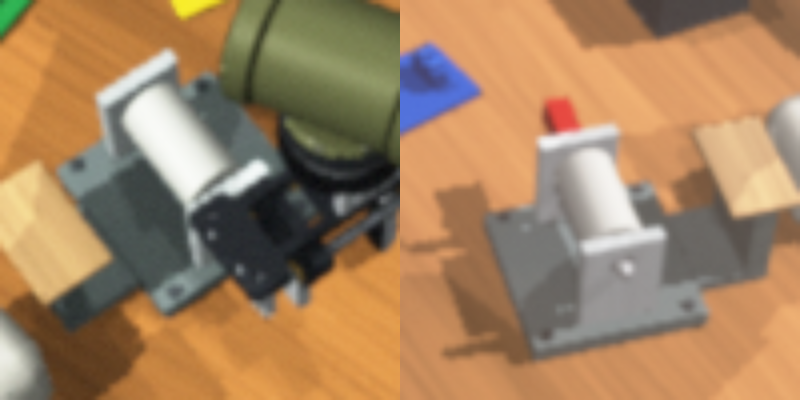

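The side view shows the axle through both cheeks, nose out at crop (623,267), and the roller in place. I'll check the nose's protrusion and the collar gap in numbers, using the wrist view as well.

Run:
```python
from h import *
import pickle
A=pickle.load(open('c7.pkl','rb'))
st=np.array([.5463,-.0143,.085]);Y=np.array([.2907,.9568,0])
for s in(-.074,-.069,-.064): u,v=proj(A[1],st+Y*s);print('side crop',(u-240+.5)*4+400,(v-130+.5)*4)
w=A[2]
for s in(.064,.072,.12,-.074): print('wrist',s,proj(w,st+Y*s+[0,0,.012]))
u,v=[int(t) for t in proj(w,st+Y*.085)]
x0=max(0,u-100);y0=max(0,v-100)
cv2.imwrite('pics/8.png',cv2.resize(w['color'][y0:y0+200,x0:x0+200],(600,600),interpolation=cv2.INTER_CUBIC)[:,:,::-1]);print(x0,y0)
```

```text
side crop 626.9531841601788 274.4717434193792
side crop 624.9622176729001 269.75159041683276
side crop 622.9792312116035 265.05089473074145
wrist 0.064 (np.float64(259.28709378190837), np.float64(295.546176496508))
wrist 0.072 (np.float64(259.2589207489972), np.float64(289.515529072566))
wrist 0.12 (np.float64(259.08216031968846), np.float64(251.56130806941434))
wrist -0.074 (np.float64(259.72189454259166), np.float64(387.9625504996759))
159 173
```

View pics/8.png

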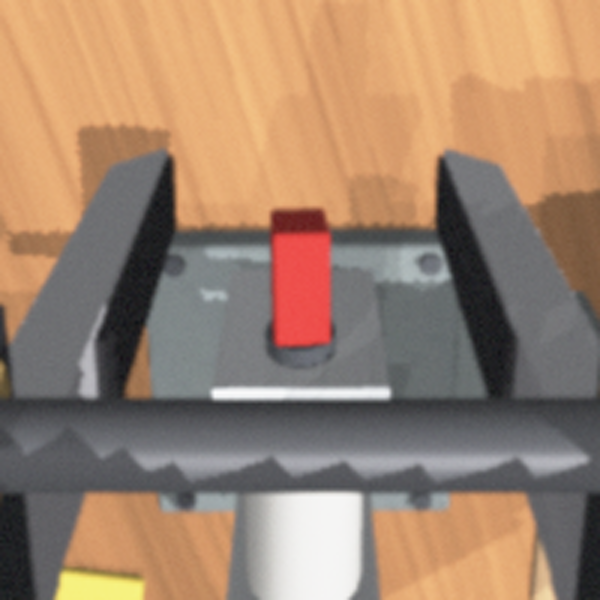

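The wrist view shows the handle spanning crop rows 232–345, which puts it within 2 mm of home. The collar is against the cheek, as the contact force showed, and the gripper is clear, so I'm handing in.

```bash
python3 -c "
from station import ctrl
print(ctrl.hand_in())"
```

```text
the job is handed in; nothing more can be done
None
```

The roller is back on the rods and the axle is through both cheeks with its collar within about 2 mm of home by the cameras; both are let go, the jam jar and mug were never approached, and the job was handed in just after 18 s (no verdict was returned).

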